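# Stir the media pot and send it on

## Task

Take the T-handled stirring rod from its stand and stir the ceramic beads round in the pot where it is now, until every bead lies at least about its own width from where it started, keeping them all in the pot. Then hang the rod back on its stand as it was and slide the carriage with the pot along its rail right up to the end stop. Leave the loose parts around alone.

Things in the scene. Friction and masses are not known exactly. Their poses are not given: they have to be found in the camera images.
- rail: fixed steel slide rail on the bench, 350 x 110 mm; origin at the centre of its underside on the bench top, its y axis runs along the rail and is the way the carriage travels (roughly to the robot's left), x across it
- carriage (a joint): travel of the aluminium carriage (180 x 120 mm plate, top 30 mm above the bench) along the rail's +y: 0 at its starting station, 0.12 m against the end stop; it drags with about 6 N and stays where it is left
- pot_floor (a point): centre of the inner floor of the open steel pot fixed on the carriage, 35 mm above the bench; straight upright wall, 104 mm inside diameter, 4 mm thick, rim 70 mm above this point; z is up, x and y as the rail's
- post_top (a point): top centre of the upright round steel post, 16 mm diameter, on the trailing end of the carriage, 125 mm above the bench and rising 95 mm over the plate; it stands 95 mm from the pot's centre towards the rail's -y, so 31 mm clear of the pot's outside
- stirrer: T-shaped steel stirring rod with a wooden grip, about 0.22 kg, hanging upright on its stand. Origin at the centre of the underside of its crossbar, z up, x along the crossbar (100 mm long, 14 wide, 12 high). Above the crossbar a square grip, 22 x 22 mm with sides along x and y, from 12 to 62 mm over the origin; below it a round rod, 12 mm diameter, reaching 115 mm below the origin
- stirrer_tip (a point): lowest point of the rod's rounded end, 115 mm below the stirrer's origin
- stand: fixed dark steel stand with two upright cheeks that carry the crossbar: base 120 x 80 x 8 mm, cheeks 12 mm thick, 44 mm deep along y, 36 mm either side of the centre along x, flat tops 135 mm above the bench. Origin at the centre of its underside; it may be on the robot's left or right
- stand_top (a point): point midway between the cheek tops, 135 mm above the bench: the stirrer's origin lies here (within a few mm) when it hangs properly, crossbar along the stand's x
- bead1: one of six identical white ceramic beads, 24 mm diameter balls of 22 g, lying loosely round the inside of the pot; origin at its centre
- bead2: one of six identical white ceramic beads, 24 mm diameter balls of 22 g, lying loosely round the inside of the pot; origin at its centre
- bead3: one of six identical white ceramic beads, 24 mm diameter balls of 22 g, lying loosely round the inside of the pot; origin at its centre
- bead4: one of six identical white ceramic beads, 24 mm diameter balls of 22 g, lying loosely round the inside of the pot; origin at its centre
- bead5: one of six identical white ceramic beads, 24 mm diameter balls of 22 g, lying loosely round the inside of the pot; origin at its centre
- bead6: one of six identical white ceramic beads, 24 mm diameter balls of 22 g, lying loosely round the inside of the pot; origin at its centre
- ring_lap: bystander, leave alone: grey cast-iron ring, 70 mm outside diameter, 26 mm high, loose and upright on the bench; origin at the centre of its underside
- sleeve: bystander, leave alone: copper-plated tube, 44 mm diameter, 60 mm high, loose and upright on the bench; origin at the centre of its underside
- plug: bystander, leave alone: black steel plug, 56 mm flange with a 32 mm stub, 50 mm high, loose and upright on the bench; origin at the centre of its underside
- guard_tube: bystander, leave alone: clear acrylic tube, 54 mm diameter, 85 mm high, loose and upright on the bench; origin at the centre of its underside
- spool: bystander, leave alone: hardened steel spool, 52 mm diameter, 60 mm high, loose and upright on the bench; origin at the centre of its underside

How it is judged:
On the way, in this order (a step that is already met when the one before it is completed fails the run):
1. the held rod's tip is in the pot, under 24 mm above its floor, all six beads are at that moment over 12 mm from where they lay, and the carriage is within 10 mm of its start (z of stirrer_tip in the frame of pot_floor below 0.024 m and horizontal distance between stirrer_tip and pot_floor below 0.052 m and contact force between the fingers and stirrer above 1 N and value of joint carriage below 0.01 m and distance of each of bead1, bead2, bead3, bead4, bead5, bead6 from where it was at the start of the episode above 0.012 m), for 0.1 s.
2. the carriage is up against the end stop (within 8 mm) (value of joint carriage above 0.112 m), for 0.2 s.
At the end, for the whole second after the job is handed in: The carriage is within 8 mm of the end stop, the stirrer hangs at rest on its stand (origin within 16 mm of stand_top, upright to 0.1 rad, crossbar along the stand's x to 0.3 rad), and all six beads are in the pot (value of joint carriage above 0.112 m and distance between stirrer and stand_top below 0.016 m and angle between stirrer's own z axis and vertical below 0.1 rad and angle between the x axis of stirrer and the x axis of stand, either way round below 0.3 rad and linear speed of stirrer below 0.03 m/s and horizontal distance between each of bead1, bead2, bead3, bead4, bead5, bead6 and pot_floor below 0.056 m and z of each of bead1, bead2, bead3, bead4, bead5, bead6 in the frame of pot_floor below 0.07 m); the robot touches nothing.
It fails at once if a bystander is moved more than 25 mm (distance of any of ring_lap, sleeve, plug, guard_tube, spool from where it was at the start of the episode above 0.025 m).
It fails at once if a bead leaves the pot (not ((horizontal distance between bead1 and pot_floor below 0.056 m and z of bead1 in the frame of pot_floor below 0.07 m) and (horizontal distance between bead2 and pot_floor below 0.056 m and z of bead2 in the frame of pot_floor below 0.07 m) and (horizontal distance between bead3 and pot_floor below 0.056 m and z of bead3 in the frame of pot_floor below 0.07 m) and (horizontal distance between bead4 and pot_floor below 0.056 m and z of bead4 in the frame of pot_floor below 0.07 m) and (horizontal distance between bead5 and pot_floor below 0.056 m and z of bead5 in the frame of pot_floor below 0.07 m) and (horizontal distance between bead6 and pot_floor below 0.056 m and z of bead6 in the frame of pot_floor below 0.07 m))).
It also fails if it takes over 70 s, if anything falls off the work surface, if the arm or the gripper's body presses on something with over 40 N, if the wrist force passes 120 N, or if a joint passes its speed limit or range.

## Robot

A 6-joint arm with a two-finger parallel gripper is mounted at the origin on the work surface. World frame = base frame: x ahead of the robot, y to its left, z up, the work surface at z = 0. Lengths are in m, angles in rad, forces in N, time in s.
With the tool pointing down it reaches from about 0.325 to 0.9 m from the base axis. Payload 6.1 kg.
Tool frame: the origin (TCP) lies midway between the tips of the shut fingers; the grasp point (between the pads) lies 19 mm behind it; x points along the fingers, y is the direction in which the jaws open and shut, and the axes are right-handed (so a half turn about x gives the same grasp; the last joint's range is limited). The gripper opens to 85 mm and grips with 20 to 120 N. Pads are 22 mm wide; open, the fingers measure 114 mm over their backs; the gripper's body (76 mm by 85 mm) begins 54 mm behind the grasp point. The pads swing forward as they close: fully open they stand 13 mm farther back than shut.
Start: joints at [-1.371, 0.22, 1.526, -0, 1.395, -0.126], TCP at [0.2, -0.592, 0.231] pointing down, gripper open.
Joint ranges: [-2.98, 2.98], [-0.91, 2.08], [0.09, 2.57], [-1.24, 4.39], [0.2, 2.65], [-2.68, 2.68]. Speed limits (rad/s): [2.57, 2.57, 3.01, 3.14, 3.14, 3.14].

## Interface

Orientations are given as [roll, pitch, yaw] about the fixed x, y, z axes, in that order (R = Rz(yaw) Ry(pitch) Rx(roll)).
In Python, from plant import movep, move_l, set_joints, gripper_to, hold, inverse_kinematics, observe, get_image, get_calibration, Unreachable, job_done gives the robot as it stands. Calls block until the motion is done:
- movep(position, orientation): joint-space move of the TCP to a pose.
- move_l(position, feed=0.15, rotation=None, max_force=None): straight line of the TCP; rotation=None keeps the orientation; feed is the mean speed in m/s. With max_force (N) it stops when the force on the tool has changed by that much, and returns True; else False.
- set_joints(angles): joint-space move.
- gripper_to(opening, f_grip=None): finger opening in m; f_grip is the grip in N (None keeps the last); returns when the fingers have stopped.
- hold(seconds).
- inverse_kinematics(position, orientation): joint angles nearest the present ones, or None.
- observe(): the state.
- get_image(name): name is "scene" or "side" or "wrist"; returns (picture, depth): 420x560x3 uint8, red, green, blue; 420x560 float32, m along the optical axis (not along the pixel's ray), 0 where there is no reading.
- get_calibration(name): a dict with "intrinsics" (3x3 intrinsics, pixels), "world_from_camera" (4x4, takes a point from camera to world coordinates). Camera axes: x right, y down, z forward; pixel columns grow to the right and rows downward; lengths in m; the calibration is good to about 2 mm. A picture is of the moment at which its call begins: read the wrist's pose just before it. get_calibration takes no time and is no camera call; for the wrist camera it gives the pose at the moment of the call.
A pose or a line that the arm cannot do raises Unreachable and nothing moves.
- job_done(): hands the job in, once; it reports no verdict.
The state is a dict: "time_s": time; "q": joint angles; "joint_velocities": joint speeds; "joint_torque": joint torques, N m; "eef_pos": TCP position; "tcp_rot": TCP orientation; "ft_force": force on the tool from outside, world axes, zero at the start; "torque": the same for the moment, N m; "opening": finger opening in m.
Only numpy, scipy, OpenCV 4.12 (cv2) and the standard library are available. Lean on these libraries where they do the work, as an engineer would, in place of code of your own. Each camera call takes 0.05 s, during which the arm holds its last target. There are 200 camera calls.

## Working session

There is one attempt and no reset: what is moved stays moved. The work goes in short steps, each a Python script; the robot and the scene stay as the last script left them, time stands still between calls to the robot, and variables do not carry over. Pictures are saved under pics/ and viewed, about 8 in all and at most 12, crops included, and the job is handed in when it is done.

```bash
ls && mkdir -p pics
python3 - <<'E'
from plant import *
import cv2,numpy as np
for n in("scene","side"):
    im,d=get_image(n); cv2.imwrite(f"pics/{n}0.png",im[:,:,::-1]); np.save(f"pics/{n}0_d.npy",d)
    c=get_calibration(n); print(n,np.round(c["intrinsics"],1).tolist(),np.round(c["world_from_camera"],3).tolist())
print(observe())
E
```

```text
pics
scene [[430.0, 0.0, 278.7], [0.0, 430.0, 206.5], [0.0, 0.0, 1.0]] [[0.872, 0.355, -0.338, 0.881], [0.49, -0.646, 0.585, -0.56], [-0.011, -0.676, -0.737, 0.797], [0.0, 0.0, 0.0, 1.0]]
side [[532.9, 0.0, 272.1], [0.0, 532.9, 212.4], [0.0, 0.0, 1.0]] [[-0.988, -0.103, 0.111, 0.424], [-0.152, 0.624, -0.767, 0.897], [0.01, -0.775, -0.632, 0.827], [0.0, 0.0, 0.0, 1.0]]
{'time_s': 0.1, 'q': array([-1.37111321e+00,  2.21155342e-01,  1.52754305e+00, -1.61122103e-05,
        1.39471429e+00, -1.26123846e-01]), 'joint_velocities': array([-1.12774606e-03,  1.06885062e-04, -3.40181862e-03, -1.46898951e-03,
        8.26979282e-05, -1.16698770e-03]), 'joint_torque': array([ 8.36628096e-04, -4.98243070e+01, -3.90546405e+01, -2.76249275e-04,
        5.61355264e-03,  3.86601130e-05]), 'eef_pos': array([ 0.19990877, -0.59156338,  0.23027911]), 'tcp_rot': array([-1.68820737,  1.56897623,  1.77919508]), 'ft_force': array([ 0.16585138,  0.72088944, -0.40146168]), 'torque': array([ 0.00430695,  0.03113949, -0.0175038 ]), 'opening': 0.0856375737714243}
```

View pics/scene0.png

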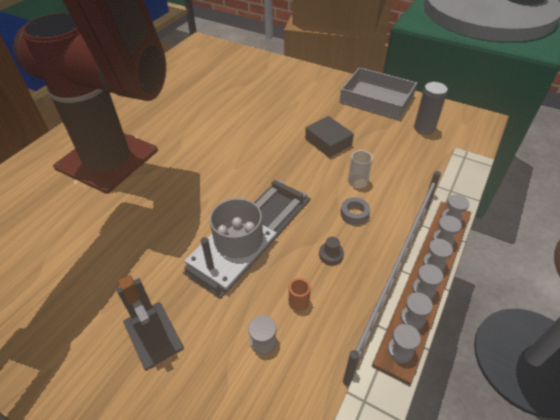

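View pics/side0.png

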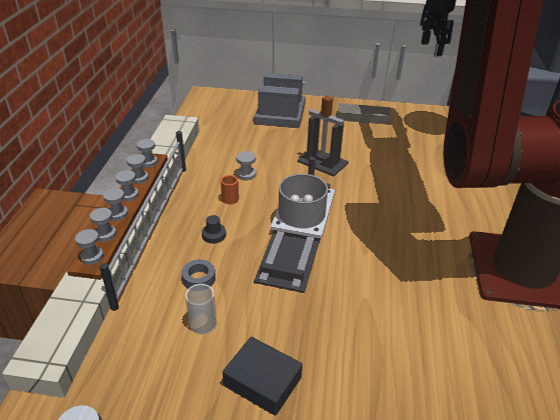

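The scene view shows the pot at about (237,228), the post at (207,252) and the stand with the stirrer at (150,325), grip at (130,288). The side view shows the pot at (302,200), the stirrer grip at (327,105), the rail's end stop near (282,280) and the bystanders on the +x side. Next I'll measure using depth, sliced by height.

```bash
cat > h.py <<'E'
import numpy as np,cv2
from plant import *
def cloud(d,c):
    K=c["intrinsics"];T=c["world_from_camera"]
    v,u=np.mgrid[:d.shape[0],:d.shape[1]]
    P=np.stack([(u-K[0][2])/K[0][0]*d,(v-K[1][2])/K[1][1]*d,d],-1)
    W=P@np.array(T)[:3,:3].T+np.array(T)[:3,3]; W[d<=0]=np.nan
    return W
def rect(P): # min-area rect of xy, mm and deg
    (c,s,a)=cv2.minAreaRect((P[:,:2]*1000).astype(np.float32)); return np.round(c,1),np.round(s,1),round(a,1)
E
python3 - <<'E'
from h import *
for n in("scene","side"):
    d=np.load(f"pics/{n}0_d.npy"); W=cloud(d,get_calibration(n))
    print(n)
    ok=(W[...,0]>.2)&(W[...,0]<.85)&(W[...,1]>-.5)&(W[...,1]<.35)
    print(" bench z",np.nanmedian(W[ok][:,2]))
    for lo,hi in((.185,.205),(.14,.152),(.118,.13),(.096,.11),(.127,.14),(.024,.036),(.045,.095),(.012,.022)):
        m=(ok&(W[...,2]>lo)&(W[...,2]<hi)).astype(np.uint8)
        k,L,S,C=cv2.connectedComponentsWithStats(m)
        for i in range(1,k):
            if S[i,4]>12:
                P=W[L==i]; print(lo,hi,"n",S[i,4],"px",C[i].round(),"mean",P.mean(0).round(4),"rect",*rect(P))
E
```

```text
scene
 bench z 0.0011835732141541877
0.185 0.205 n 207 px [127. 284.] mean [ 0.4707 -0.3513  0.1955] rect [ 468.3 -350. ] [21.8 23. ] 61.1
0.14 0.152 n 213 px [140. 311.] mean [ 0.4946 -0.3636  0.1474] rect [ 493.9 -363.4] [16.9 43.1] 56.8
0.118 0.13 n 29 px [437. 173.] mean [0.8367 0.2419 0.1202] rect [837.2 242.3] [13.7 15.2] 66.4
0.118 0.13 n 55 px [204. 241.] mean [ 0.4877 -0.1768  0.1239] rect [ 487.3 -175.6] [13.9 15.2] 32.8
0.118 0.13 n 23 px [139. 286.] mean [ 0.4468 -0.3197  0.1244] rect [ 447.5 -319.7] [10.3  4. ] 71.6
0.118 0.13 n 20 px [122. 295.] mean [ 0.4309 -0.349   0.1235] rect [ 431.  -349.4] [8.2 2.8] 64.6
0.118 0.13 n 42 px [153. 318.] mean [ 0.5088 -0.3559  0.1233] rect [ 507.9 -357.2] [20.9  3.3] 64.5
0.118 0.13 n 34 px [138. 325.] mean [ 0.4966 -0.3793  0.1233] rect [ 497.1 -379.3] [15.6  3.2] 60.9
0.118 0.13 n 69 px [354. 354.] mean [ 0.8369 -0.2469  0.1204] rect [ 836.5 -246.3] [13.4 15.2] 27.2
0.096 0.11 n 795 px [395. 267.] mean [ 0.8366 -0.0239  0.0992] rect [838.4   6.9] [ 15.5 472.7] 0.5
0.096 0.11 n 493 px [235. 219.] mean [ 0.498  -0.0833  0.1028] rect
[... 11464 characters left out ...]
  4.6] [54.2 52.2] 19.5
0.012 0.022 n 278 px [276. 246.] mean [0.5408 0.0299 0.0175] rect [545.7  27.9] [114.   46.1] 70.9
0.012 0.022 n 273 px [306. 252.] mean [0.4717 0.0386 0.0177] rect [472.1  36.6] [114.9  32.4] 75.2
0.012 0.022 n 70 px [198. 268.] mean [0.6949 0.1243 0.0172] rect [693. 126.] [40.5 19.3] 14.2
0.012 0.022 n 246 px [281. 278.] mean [0.5152 0.1253 0.0169] rect [515.8 128. ] [30.9 89.9] 89.2
0.012 0.022 n 31 px [187. 282.] mean [0.7057 0.1683 0.0171] rect [707.2 167. ] [ 7.4 36.2] 60.0
0.012 0.022 n 34 px [210. 281.] mean [0.6609 0.1573 0.0172] rect [661.3 157.4] [31.5  4.9] 58.7
0.012 0.022 n 94 px [203. 326.] mean [0.6447 0.2734 0.017 ] rect [645.8 270.4] [52.1 23.3] 19.2
```

Measured:

| Item | Position (x, y), m | Yaw |
|---|---|---|
| Pot | (0.4965, -0.081) | – |
| Post | (0.486, -0.174) | – |
| Rail | – | -6.3° |
| Stirrer and stand | (0.467, -0.348) | -28° |

The sizes agree: cheek spacing is 72 mm, the crossbar 101 mm and the post-to-pot distance 94 mm. Now I'll look at the beads from above, then at the grip.

```bash
cat >> h.py <<'E'
from scipy.spatial.transform import Rotation as R
import warnings; warnings.filterwarnings("ignore")
def down(deg): # tool down, jaws along deg
    c,s=np.cos(np.radians(deg)),np.sin(np.radians(deg))
    return R.from_matrix(np.array([[0,c,s],[0,s,-c],[-1,0,0]])).as_euler('xyz')
E
python3 - <<'E'
from h import *
o=observe(); M=R.from_euler('xyz',o['tcp_rot']).as_matrix(); print("jaw now",np.degrees(np.arctan2(M[1,1],M[0,1])))
for a in (-28,62,-118,152,0,90,180,-90):
    for p in ([.467,-.348,.151],[.497,-.08,.18],[.49,-.21,.07]):
        q=inverse_kinematics(p,down(a)); print(a,None if q is None else np.round(q,2))
C=np.array(get_calibration("wrist")["world_from_camera"]); print("cam offset in tool",M.T@(C[:3,3]-o['eef_pos']),"\n",(M.T@C[:3,:3]).round(2)); print(get_calibration("wrist")["intrinsics"])
E
```

```text
jaw now -71.3324625615292
-28 [-0.78  0.19  1.72  0.    1.23 -0.29]
-28 [-0.32 -0.03  1.89  0.    1.28  0.17]
-28 [-0.55  0.18  1.9   0.    1.06 -0.06]
62 [-0.78  0.19  1.72  0.    1.23 -1.86]
62 [-0.32 -0.03  1.89  0.    1.28 -1.4 ]
62 [-0.55  0.18  1.9   0.    1.06 -1.63]
-118 [-0.78  0.19  1.72  0.    1.23  1.28]
-118 [-0.32 -0.03  1.89  0.    1.28  1.74]
-118 [-0.55  0.18  1.9   0.    1.06  1.51]
152 None
152 None
152 None
0 [-0.78  0.19  1.72  0.    1.23 -0.78]
0 [-0.32 -0.03  1.89  0.    1.28 -0.32]
0 [-0.55  0.18  1.9   0.    1.06 -0.55]
90 [-0.78  0.19  1.72  0.    1.23 -2.35]
90 [-0.32 -0.03  1.89  0.    1.28 -1.89]
90 [-0.55  0.18  1.9   0.    1.06 -2.12]
180 [-0.78  0.19  1.72  0.    1.23  2.37]
180 None
180 [-0.55  0.18  1.9   0.    1.06  2.59]
-90 [-0.78  0.19  1.72  0.    1.23  0.8 ]
-90 [-0.32 -0.03  1.89  0.    1.28  1.25]
-90 [-0.55  0.18  1.9   0.    1.06  1.02]
cam offset in tool [-0.14451141 -0.00117821 -0.07490068] 
 [[-0.   -0.3   0.95]
 [ 1.   -0.    0.  ]
 [ 0.    0.95  0.3 ]]
[[328.98407278   0.         286.61461346]
 [  0.         328.98407278 207.19798958]
 [  0.           0.           1.        ]]
```

Run:
```python
from h import *
a=-28; zt=np.array([np.sin(np.radians(a)),-np.cos(np.radians(a))])
def look(p,z,n):
    t=np.array(p)+.075*zt; movep([*t,z],down(a)); hold(.2)
    c=get_calibration("wrist"); im,d=get_image("wrist"); cv2.imwrite(f"pics/{n}.png",im[:,:,::-1]); np.save(f"pics/{n}_d.npy",d)
    return im,cloud(d,c)
im,W=look([.467,-.348],.30,"w_stir")
for lo,hi in((.19,.205),(.142,.152),(.128,.139)):
    m=((W[...,2]>lo)&(W[...,2]<hi)&(np.hypot(W[...,0]-.467,W[...,1]+.348)<.1)).astype(np.uint8)
    k,L,S,C=cv2.connectedComponentsWithStats(m)
    for i in range(1,k):
        if S[i,4]>40: print(lo,S[i,4],C[i].round(),W[L==i].mean(0).round(4),*rect(W[L==i]))
im,W=look([.4965,-.081],.25,"w_pot")
m=((W[...,2]>.098)&(W[...,2]<.11)&(np.hypot(W[...,0]-.4965,W[...,1]+.081)<.075))
c,r=cv2.minEnclosingCircle((W[m][:,:2]*1000).astype(np.float32)); print("rim",c,r,W[m].mean(0))
m=(W[...,2]>.12)&(W[...,2]<.13)&(np.hypot(W[...,0]-.486,W[...,1]+.174)<.03); print("post",m.sum(),rect(W[m]) if m.sum()>10 else 0)
cx,cy=np.array(c)/1000
m=((W[...,2]>.0515)&(W[...,2]<.062)&(np.hypot(W[...,0]-cx,W[...,1]-cy)<.05)).astype(np.uint8)
k,L,S,C=cv2.connectedComponentsWithStats(m)
for i in range(1,k):
    if S[i,4]>20:
        b,rr=cv2.minEnclosingCircle((W[L==i][:,:2]*1000).astype(np.float32)); v=np.array(b)/1000-[cx,cy]
        print("bead",S[i,4],C[i].round(),np.round(b,1),round(rr,1),"r",np.hypot(*v).round(4),"ang",np.degrees(np.arctan2(v[1],v[0])).round(), "ztop",W[L==i][:,2].max().round(4))
print(observe()['time_s'])
```

```text
0.19 964 [287. 105.] [ 0.4657 -0.3481  0.1987] [ 465.4 -348.1] [22.  21.4] 62.5
0.142 736 [251. 106.] [ 0.438  -0.334   0.1489] [ 437.7 -333.7] [14.  36.9] 62.2
0.142 734 [324. 105.] [ 0.4935 -0.3628  0.149 ] [ 493.7 -362.8] [14.  36.5] 62.7
0.128 266 [244.  88.] [ 0.439  -0.3176  0.1365] [ 438.6 -317.4] [15.1 12.2] 61.8
0.128 275 [325.  87.] [ 0.502  -0.3504  0.1363] [ 502.4 -350.6] [15.  12.1] 61.8
0.128 211 [246. 122.] [ 0.4255 -0.3434  0.1365] [ 425.  -343.5] [13.4 12.2] 62.0
0.128 206 [324. 121.] [ 0.4889 -0.3761  0.1366] [ 488.9 -376.6] [13.3 12. ] 63.3
rim (494.5166015625, -79.47798156738281) 56.0474853515625 [ 0.49633185 -0.07534093  0.10559724]
post 274 (array([ 484.5, -173.5]), array([15. , 14.8]), 4.8)
bead 481 [280.  69.] [506.1 -49.5] 11.6 r 0.0321 ang 69.0 ztop 0.0617
bead 471 [314.  82.] [529.3 -75.2] 11.7 r 0.0351 ang 7.0 ztop 0.0619
bead 459 [253.  88.] [474.1 -52.1] 11.6 r 0.0342 ang 127.0 ztop 0.0617
bead 429 [316. 119.] [ 515.3 -106.9] 11.6 r 0.0344 ang -53.0 ztop 0.0619
bead 411 [256. 130.] [457.3 -87.6] 11.6 r 0.0381 ang -168.0 ztop 0.0616
bead 403 [291. 139.] [ 484.2 -112.7] 11.5 r 0.0348 ang -107.0 ztop 0.0619
2.8083
```

View pics/w_pot.png

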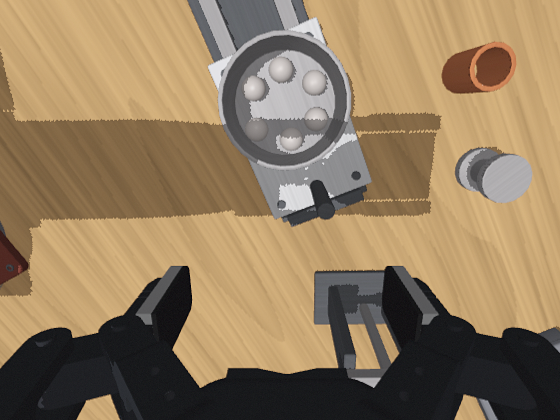

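View pics/w_stir.png

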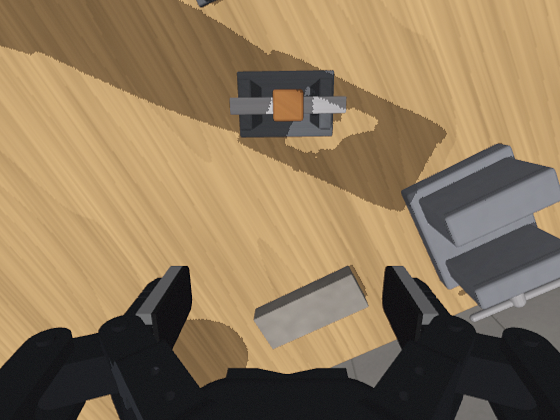

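The wrist view shows six beads evenly round the pot (pixel ring about (287,103), r≈35 mm, angles -168, -107, -53, 7, 69 and 127°). The stirrer hangs on its stand with its grip at (287,105), which puts it at (0.4655, -0.348), yaw -27.5°. Next: grasp, lift, and carry it over the pot.

Run:
```python
from h import *
a=-27.5; s=np.array([.4655,-.348])
movep([*s,.25],down(a)); move_l([*s,.153],feed=.1)
gripper_to(0.0,f_grip=100); o=observe(); print("grip",o['opening'],o['eef_pos'],o['time_s'])
move_l([*s,.168],feed=.05); hold(.2); o=observe(); print(o['opening'],o['ft_force'].round(2))
move_l([*s,.288],feed=.15)
p=np.array([.4945,-.0795]); move_l([*p,.288],feed=.2); hold(.3)
o=observe(); print(o['eef_pos'],o['opening'],o['time_s'],o['torque'].round(3))
for n in("scene","side"):
    im,d=get_image(n); np.save(f"pics/{n}1_d.npy",d); cv2.imwrite(f"pics/{n}1.png",im[:,:,::-1])
a=cv2.imread("pics/scene1.png")[120:320,120:340]; b=cv2.imread("pics/side1.png")[30:230,200:420]
cv2.imwrite("pics/c1.png",cv2.resize(np.hstack([a,b]),None,fx=1.8,fy=1.8))
```

```text
grip 0.02090342207884425 [ 0.46580166 -0.34828059  0.15349461] 5.3417
0.020722195275139587 [ 0.36  0.85 -2.66]
[ 0.49444878 -0.07999184  0.28792856] 0.02066099814078243 8.7417 [ 0.009 -0.007  0.052]
```

View pics/c1.png

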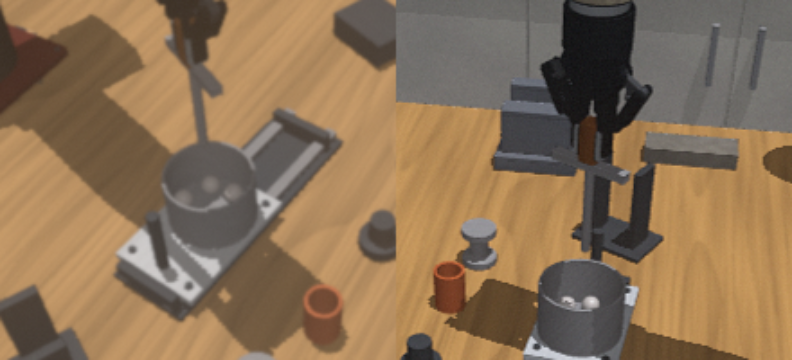

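The rod is held upright over the pot in both crops, with its tip above the rim (scene crop about (203,145)). I'll check its axis in depth, then lower it and stir.

Run:
```python
from h import *
p=np.array([.4945,-.0795])
for n in("scene","side"):
    W=cloud(np.load(f"pics/{n}1_d.npy"),get_calibration(n))
    near=np.hypot(W[...,0]-p[0],W[...,1]-p[1])<.03
    for lo,hi in((.165,.195),(.215,.245)):
        m=near&(W[...,2]>lo)&(W[...,2]<hi); print(n,lo,m.sum(),np.nanmean(W[m],0).round(4))
    print(" min z rod",np.nanmin(W[...,2][near&(W[...,2]>.12)]))
dz=.153-.135                     # TCP over the stirrer's origin
zt=.035+.007+.115+dz
if move_l([*p,zt],feed=.1,max_force=12): print("contact on the way down",observe()['eef_pos'],observe()['ft_force'])
else:
    a=np.radians(160)
    log=[]
    move_l([*(p+.033*np.array([np.cos(a),np.sin(a)])),zt],feed=.06)
    for k in range(1,28):
        b=a+np.radians(10*k)
        hit=move_l([*(p+.033*np.array([np.cos(b),np.sin(b)])),zt],feed=.06,max_force=25)
        log.append(np.abs(observe()['ft_force']).max().round(1))
        if hit: print("stop",k); break
    print(log)
    hold(.3); o=observe(); print(o['time_s'],o['opening'],o['eef_pos'],o['ft_force'].round(2))
    for n in("scene","side"):
        im,d=get_image(n); np.save(f"pics/{n}2_d.npy",d); cv2.imwrite(f"pics/{n}2.png",im[:,:,::-1])
    a=cv2.imread("pics/scene2.png")[120:320,120:340]; b=cv2.imread("pics/side2.png")[80:280,200:420]
    cv2.imwrite("pics/c2.png",cv2.resize(np.hstack([a,b]),None,fx=1.8,fy=1.8))
```

```text
scene 0.165 64 [ 0.4975 -0.0844  0.1806]
scene 0.215 75 [ 0.4976 -0.0845  0.2302]
 min z rod 0.15836204762563955
side 0.165 68 [ 0.4936 -0.0759  0.1801]
side 0.215 68 [ 0.4937 -0.0762  0.2292]
 min z rod 0.15879871142753277
[np.float64(2.6), np.float64(3.6), np.float64(4.2), np.float64(6.6), np.float64(7.0), np.float64(6.7), np.float64(4.8), np.float64(3.2), np.float64(3.9), np.float64(5.2), np.float64(6.6), np.float64(4.3), np.float64(3.8), np.float64(8.5), np.float64(10.9), np.float64(9.7), np.float64(9.7), np.float64(9.8), np.float64(9.8), np.float64(5.9), np.float64(6.2), np.float64(7.6), np.float64(8.1), np.float64(6.5), np.float64(3.8), np.float64(3.5), np.float64(4.6)]
17.875 0.02087593912489129 [ 0.50672461 -0.04952591  0.17577744] [-0.35 -5.38 -2.62]
```

View pics/c2.png

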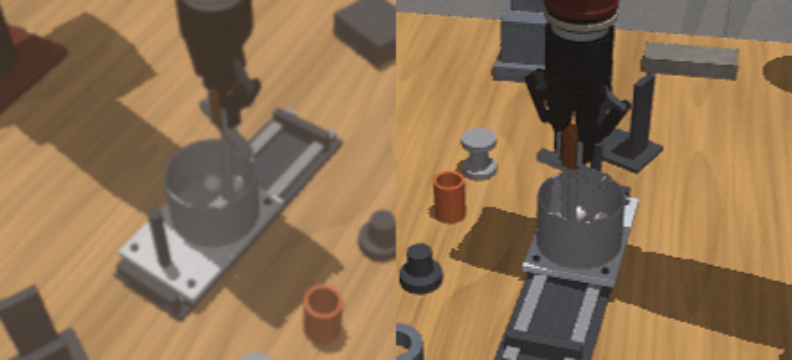

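Forces reached about 10 N, so I'll check whether the carriage crept (drag is about 6 N), whether the rod tilted in the grip, and where the beads lie.

Run:
```python
from h import *
o=observe(); print(o['eef_pos'].round(4))
for n in("scene","side"):
  c=get_calibration(n)
  for f in(0,2):
    W=cloud(np.load(f"pics/{n}{f}_d.npy"),c)
    m=(W[...,2]>.118)&(W[...,2]<.13)&(np.hypot(W[...,0]-.486,W[...,1]+.174)<.03); print(n,f,"post",m.sum(),rect(W[m])[0])
    m=(W[...,2]>.096)&(W[...,2]<.11)&(np.hypot(W[...,0]-.495,W[...,1]+.08)<.07)
    m&=np.hypot(W[...,0]-.495,W[...,1]+.08)>.042
    cc,r=cv2.minEnclosingCircle((W[m][:,:2]*1000).astype(np.float32)); print("  rim",np.round(cc,1),round(r,1))
    if f==2:
      near=np.hypot(W[...,0]-o['eef_pos'][0],W[...,1]-o['eef_pos'][1])<.03
      for lo,hi in((.108,.120),(.12,.135),(.135,.15)):
        m=near&(W[...,2]>lo)&(W[...,2]<hi); print("  rod",lo,m.sum(),np.nanmean(W[m],0).round(4))
      m=((W[...,2]>.048)&(W[...,2]<.066)&(np.hypot(W[...,0]-.4945,W[...,1]+.0795)<.046)).astype(np.uint8)
      k,L,S,C=cv2.connectedComponentsWithStats(m)
      for i in range(1,k):
        if S[i,4]>8:
          v=np.nanmean(W[L==i],0); print("  blob",S[i,4],C[i].round(),v.round(3),"ang",np.degrees(np.arctan2(v[1]+.0795,v[0]-.4945)).round())
```

```text
[ 0.5067 -0.0495  0.1758]
scene 0 post 55 [ 487.3 -175.6]
  rim [496.3 -81.8] 57.1
scene 2 post 53 [ 487.2 -172.7]
  rim [497.7 -76.5] 57.6
  rod 0.108 23 [ 0.5083 -0.0568  0.1143]
  rod 0.12 29 [ 0.5087 -0.0562  0.1277]
  rod 0.135 19 [ 0.5086 -0.0572  0.1413]
  blob 70 [237. 220.] [ 0.479 -0.053  0.055] ang 121.0
  blob 60 [249. 224.] [ 0.508 -0.05   0.057] ang 66.0
  blob 9 [224. 232.] [ 0.472 -0.097  0.057] ang -142.0
side 0 post 34 [ 485.2 -172.3]
  rim [495.9 -78.7] 58.1
side 2 post 17 [ 481.8 -165.3]
  rim [496.3 -75.2] 57.7
  rod 0.108 22 [ 0.5045 -0.0475  0.1139]
  rod 0.12 26 [ 0.5047 -0.0481  0.1269]
  rod 0.135 29 [ 0.5054 -0.0476  0.1421]
  blob 29 [303. 197.] [ 0.498 -0.11   0.054] ang -84.0
  blob 9 [290. 199.] [ 0.527 -0.095  0.057] ang -25.0
  blob 25 [314. 200.] [ 0.471 -0.101  0.056] ang -137.0
```

The carriage crept 3–5 mm towards +y, which is within the 10 mm allowance. The 5 N side load suggests a bead is pinched between the rod and the wall. I'll retreat to the centre, lift, and look straight down.

```bash
cat >> h.py <<'E'
def potlook(name,guess):
    """wrist look straight down the pot with the rod held; returns rim centre, beads"""
    a=-27.5; zt=np.array([np.sin(np.radians(a)),-np.cos(np.radians(a))])
    move_l([*(np.array(guess)+.075*zt),.295],feed=.2); hold(.3)
    c=get_calibration("wrist"); im,d=get_image("wrist"); cv2.imwrite(f"pics/{name}.png",im[:,:,::-1]); W=cloud(d,c)
    m=((W[...,2]>.098)&(W[...,2]<.11)&(np.hypot(W[...,0]-guess[0],W[...,1]-guess[1])<.072))
    cc,r=cv2.minEnclosingCircle((W[m][:,:2]*1000).astype(np.float32)); cc=np.array(cc)/1000; print("rim",cc.round(4),round(r,1))
    m=(W[...,2]>.12)&(W[...,2]<.13)&(np.hypot(W[...,0]-.486,W[...,1]+.17)<.03); print("post",rect(W[m]) if m.sum()>10 else 0)
    m=((W[...,2]>.053)&(W[...,2]<.064)&(np.hypot(*np.moveaxis(W[...,:2]-cc,-1,0))<.05)).astype(np.uint8)
    k,L,S,C=cv2.connectedComponentsWithStats(m); B=[]
    for i in range(1,k):
        if S[i,4]>20:
            b,rr=cv2.minEnclosingCircle((W[L==i][:,:2]*1000).astype(np.float32)); b=np.array(b)/1000; v=b-cc; B.append(b)
            print("bead",S[i,4],C[i].round(),b.round(4),"rr",round(rr,1),"r",np.hypot(*v).round(4),"ang",np.degrees(np.arctan2(v[1],v[0])).round())
    S0=np.array([[506.1,-49.5],[529.3,-75.2],[474.1,-52.1],[515.3,-106.9],[457.3,-87.6],[484.2,-112.7]])/1000
    print("least distance to any start spot, mm",[(np.hypot(*(S0-b).T).min()*1000).round(1) for b in B])
    return cc,B
E
python3 - <<'E'
from h import *
c=np.array([.495,-.0755]); o=observe()['eef_pos']
move_l([*c,o[2]],feed=.06,max_force=20); hold(.2); print(observe()['ft_force'].round(2))
move_l([*c,.295],feed=.15,max_force=15)
potlook("w_pot2",c); print(observe()['time_s'])
E
```

```text
[-0.09  0.55 -2.02]
rim [ 0.4948 -0.0757] 56.0
post (array([ 484.6, -169.5]), array([14.9, 14.7]), 60.6)
bead 356 [275.  72.] [ 0.4989 -0.0376] rr 11.3 r 0.0383 ang 84.0
bead 344 [305.  73.] [ 0.5268 -0.0531] rr 11.3 r 0.0391 ang 35.0
bead 332 [260.  93.] [ 0.4746 -0.0485] rr 11.3 r 0.0339 ang 127.0
bead 322 [323. 105.] [ 0.5302 -0.0927] rr 11.2 r 0.0393 ang -26.0
bead 304 [309. 134.] [ 0.5018 -0.1137] rr 11.4 r 0.0386 ang -80.0
bead 298 [277. 139.] [ 0.4678 -0.1018] rr 11.4 r 0.0376 ang -136.0
least distance to any start spot, mm [np.float64(13.9), np.float64(21.0), np.float64(3.7), np.float64(17.5), np.float64(15.1), np.float64(17.7)]
20.625
```

View pics/w_pot2.png

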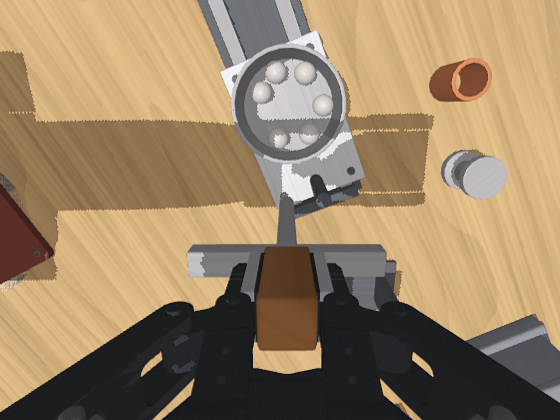

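The picture shows the carriage has shifted about 4 mm. Five beads are 14–21 mm from any starting spot, but the one at (260,93), angle 127°, is only 3.7 mm from one. The rod probably slipped past beads at too small a radius. I'll stir again anticlockwise at a larger radius (37 mm), entering at 60°, so the chain gets pushed past 127°.

Run:
```python
from h import *
c=np.array([.4948,-.0757]); zt=.035+.005+.115+.018
P=lambda deg,r:[*(c+r*np.array([np.cos(np.radians(deg)),np.sin(np.radians(deg))])),zt]
move_l([*c,.295],feed=.2)
if move_l([*c,zt],feed=.12,max_force=12): print("contact down",observe()['eef_pos'])
else:
    print("in",move_l(P(59.5,.037),feed=.05,max_force=20)); log=[]
    for k in range(1,21):
        hit=move_l(P(59.5+10*k,.037),feed=.07,max_force=25); f=observe()['ft_force']; log.append((round(f[0],1),round(f[1],1)))
        if k==5: hold(.3)
        if hit: print("stop",k); break
    print(log); hold(.2)
    move_l([*c,zt],feed=.06,max_force=20); move_l([*c,.295],feed=.15,max_force=15)
    potlook("w_pot3",c); o=observe(); print(o['time_s'],o['opening'])
```

```text
in False
[(np.float64(1.0), np.float64(-5.5)), (np.float64(-0.3), np.float64(-5.5)), (np.float64(-0.5), np.float64(-5.7)), (np.float64(0.1), np.float64(-4.9)), (np.float64(3.7), np.float64(-3.1)), (np.float64(8.6), np.float64(-3.8)), (np.float64(10.9), np.float64(-6.5)), (np.float64(10.2), np.float64(-8.1)), (np.float64(13.7), np.float64(-7.1)), (np.float64(-0.2), np.float64(1.0)), (np.float64(-0.1), np.float64(0.6)), (np.float64(-0.1), np.float64(-0.5)), (np.float64(2.4), np.float64(0.9)), (np.float64(4.5), np.float64(2.8)), (np.float64(3.9), np.float64(4.1)), (np.float64(1.8), np.float64(4.2)), (np.float64(2.2), np.float64(4.3)), (np.float64(3.1), np.float64(5.1)), (np.float64(0.7), np.float64(3.3)), (np.float64(-3.3), np.float64(4.1))]
rim [ 0.4956 -0.0683] 56.0
post (array([ 485.8, -162.2]), array([15.2, 14.9]), 63.9)
bead 359 [303.  67.] [ 0.5277 -0.0469] rr 11.2 r 0.0385 ang 34.0
bead 347 [264.  72.] [ 0.4881 -0.0324] rr 11.3 r 0.0367 ang 102.0
bead 342 [319.  89.] [ 0.5338 -0.0754] rr 11.4 r 0.0388 ang -11.0
bead 326 [251. 100.] [ 0.4614 -0.0515] rr 11.3 r 0.0381 ang 154.0
bead 314 [297. 109.] [ 0.5022 -0.0836] rr 11.3 r 0.0167 ang -67.0
bead 316 [319. 111.] [ 0.523  -0.0965] rr 11.4 r 0.0393 ang -46.0
least distance to any start spot, mm [np.float64(21.8), np.float64(24.2), np.float64(4.5), np.float64(12.7), np.float64(26.7), np.float64(13.0)]
31.3167 0.021107775640302934
```

View pics/w_pot3.png

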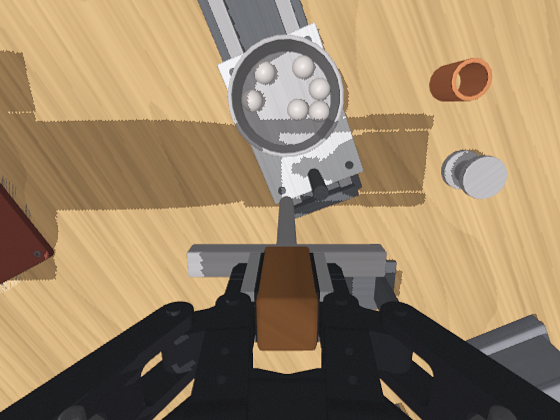

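The beads are well spread, but the carriage has crept about 11 mm, just over the 10 mm allowance. So step 1 must be made good at the starting station. I'll lower the rod between the pot and post, push the post back towards -y, and check.

Run:
```python
from h import *
u=np.array([.108,.994]); post=np.array([.4858,-.1622])
g=post+.024*u
move_l([*g,.295],feed=.2); print("down",move_l([*g,.223],feed=.15,max_force=10))
print("push",move_l([*(g-.0225*u),.223],feed=.05,max_force=18),observe()['ft_force'].round(1))
h=observe()['eef_pos'][:2]+.008*u; move_l([*h,.223],feed=.1); move_l([*h,.295],feed=.2)
potlook("w_pot4",np.array([.4948,-.078])); print(observe()['time_s'],observe()['opening'])
```

```text
down False
push False [0.  6.  1.5]
rim [ 0.4946 -0.0796] 56.0
post (array([ 483.9, -173.5]), array([15.6, 14.5]), 64.4)
bead 348 [304.  76.] [ 0.5251 -0.0589] rr 11.4 r 0.0369 ang 34.0
bead 341 [267.  81.] [ 0.4868 -0.0443] rr 11.3 r 0.0362 ang 102.0
bead 326 [321.  95.] [ 0.5328 -0.0849] rr 11.2 r 0.0385 ang -8.0
bead 318 [255. 108.] [ 0.4609 -0.0632] rr 11.4 r 0.0375 ang 154.0
bead 319 [299. 115.] [ 0.5012 -0.0933] rr 11.4 r 0.0152 ang -64.0
bead 314 [321. 117.] [ 0.522  -0.1063] rr 11.5 r 0.0383 ang -44.0
least distance to any start spot, mm [np.float64(16.8), np.float64(14.9), np.float64(10.3), np.float64(17.3), np.float64(19.6), np.float64(6.8)]
34.2417 0.0208473115778718
```

The carriage is back at its station (rim and post within 0.3 mm of the first fix). I'll enter the pot in the empty sector, hold, then push the chain gently anticlockwise with a low force stop.

Run:
```python
from h import *
c=np.array([.4946,-.0796]); zt=.035+.005+.115+.018
P=lambda deg,r,z=zt:[*(c+r*np.array([np.cos(np.radians(deg)),np.sin(np.radians(deg))])),z]
move_l(P(190,.02,.295),feed=.2)
if move_l(P(190,.02),feed=.12,max_force=12): print("contact down",observe()['eef_pos'])
else:
    hold(.3); move_l(P(225,.036),feed=.08); move_l(P(250,.038),feed=.08); log=[]
    for ang in range(265,371,10):
        hit=move_l(P(ang,.038),feed=.07,max_force=14); f=observe()['ft_force']; log.append((ang,int(f[0]),int(f[1])))
        if hit: print("stop",ang); break
    print(log); hold(.3)
    q=observe()['eef_pos']; v=q[:2]-c
    move_l([*(c+.85*v),zt],feed=.06); hold(.1)
    q=observe()['eef_pos']; move_l([q[0],q[1],.295],feed=.15,max_force=15)
    potlook("w_pot5",c); o=observe(); print(o['time_s'],o['opening'])
```

```text
[(265, 0, 0), (275, 0, 0), (285, 0, 0), (295, 0, 0), (305, 0, 0), (315, -1, 0), (325, -1, 0), (335, -7, -2), (345, -5, -1), (355, -6, -2), (365, -9, -1)]
rim [ 0.4945 -0.0791] 56.0
post (array([ 484.8, -172.8]), array([14.5, 15. ]), 62.6)
bead 357 [280.  69.] [ 0.5051 -0.0417] rr 11.4 r 0.0388 ang 74.0
bead 348 [303.  71.] [ 0.5262 -0.055 ] rr 11.3 r 0.0399 ang 37.0
bead 347 [261.  81.] [ 0.4809 -0.043 ] rr 11.5 r 0.0386 ang 111.0
bead 341 [318.  88.] [ 0.5334 -0.0778] rr 11.3 r 0.039 ang 2.0
bead 322 [254. 107.] [ 0.4609 -0.0626] rr 11.4 r 0.0374 ang 154.0
bead 313 [292. 121.] [ 0.4909 -0.0964] rr 11.3 r 0.0176 ang -102.0
least distance to any start spot, mm [np.float64(7.8), np.float64(20.5), np.float64(11.4), np.float64(4.9), np.float64(16.9), np.float64(17.7)]
42.3833 0.020469399216425186
```

View pics/w_pot5.png

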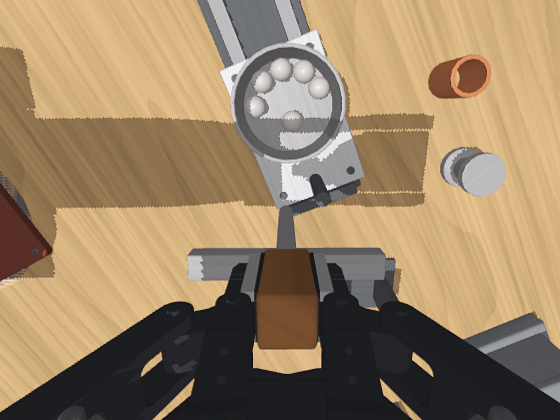

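The view shows five beads along the wall (2, 37, 74, 111 and 154°), one inside at (292,121), and the carriage only about 0.5 mm off its station. The bead at (254,107), 154°, has probably moved only 17 mm. I'll nudge that one further round, then hang the rod back.

Run:
```python
from h import *
c=np.array([.4945,-.0791]); zt=.035+.005+.115+.018
P=lambda deg,r,z=zt:[*(c+r*np.array([np.cos(np.radians(deg)),np.sin(np.radians(deg))])),z]
move_l(P(128,.008,.295),feed=.25)
if move_l(P(128,.008),feed=.15,max_force=12): print("contact down",observe()['eef_pos'])
else:
    for d,r in((128,.026),(137,.032),(145,.036),(155,.037)):
        if move_l(P(d,r),feed=.07,max_force=14): print("stop",d); break
    print(observe()['ft_force'].round(1)); hold(.2)
    move_l(P(140,.02),feed=.08); q=observe()['eef_pos']; move_l([q[0],q[1],.295],feed=.2,max_force=15)
    potlook("w_pot6",c); o=observe(); print(o['time_s'],o['opening'],o['tcp_rot'])
```

```text
[ 2.2 -4.7 -0.3]
rim [ 0.4952 -0.0731] 56.0
post (array([ 485. , -166.7]), array([14.8, 14.6]), 62.0)
bead 361 [279.  65.] [ 0.5056 -0.0369] rr 11.3 r 0.0377 ang 74.0
bead 351 [302.  67.] [ 0.5267 -0.0502] rr 11.2 r 0.039 ang 36.0
bead 350 [260.  77.] [ 0.481  -0.0382] rr 11.3 r 0.0377 ang 112.0
bead 338 [318.  84.] [ 0.5344 -0.073 ] rr 11.3 r 0.0392 ang 0.0
bead 327 [251. 101.] [ 0.4609 -0.055 ] rr 11.4 r 0.0387 ang 152.0
bead 320 [293. 118.] [ 0.4936 -0.0932] rr 11.3 r 0.0202 ang -95.0
least distance to any start spot, mm [np.float64(12.6), np.float64(20.6), np.float64(15.5), np.float64(5.5), np.float64(13.5), np.float64(21.6)]
47.2333 0.02098956347141629 [-2.92489496  1.57069578  1.30870124]
```

The last nudge only moved the carriage, to about 6.5 mm. The stir condition had already been met at 0–0.5 mm, so I'm moving on to hang the rod back.

Run:
```python
from h import *
a=-27.5; s=np.array([.4656,-.3481])
move_l([*s,.295],feed=.22); move_l([*s,.168],feed=.15,max_force=12)
print("touch",move_l([*s,.1525],feed=.03,max_force=6),observe()['eef_pos'].round(4),observe()['ft_force'].round(1))
gripper_to(.085); hold(.1); move_l([*s,.255],feed=.2)
zt=np.array([np.sin(np.radians(a)),-np.cos(np.radians(a))]); move_l([*(s+.075*zt),.28],feed=.25); hold(.2)
c=get_calibration("wrist"); im,d=get_image("wrist"); cv2.imwrite("pics/w_hang.png",im[:,:,::-1]); W=cloud(d,c)
for lo,hi in((.19,.21),(.142,.155),(.128,.139)):
    m=((W[...,2]>lo)&(W[...,2]<hi)&(np.hypot(W[...,0]-.467,W[...,1]+.348)<.1)).astype(np.uint8)
    k,L,S,C=cv2.connectedComponentsWithStats(m)
    for i in range(1,k):
        if S[i,4]>40: print(lo,S[i,4],C[i].round(),W[L==i].mean(0).round(4),*rect(W[L==i]))
print(observe()['time_s'])
```

```text
touch True [ 0.4657 -0.3482  0.1539] [1.  0.5 4.6]
0.19 1108 [288. 114.] [ 0.4627 -0.3511  0.1989] [ 462.6 -351.2] [21.1 21.5] 62.7
0.142 816 [249. 112.] [ 0.4349 -0.3363  0.149 ] [ 434.6 -336.3] [13.2 36.4] 62.5
0.142 820 [327. 112.] [ 0.4908 -0.3654  0.1491] [ 491.  -365.5] [13.2 36.5] 62.6
0.128 377 [244.  91.] [ 0.4382 -0.3192  0.1365] [ 437.8 -319. ] [18.7 12.2] 62.7
0.128 374 [330.  91.] [ 0.5011 -0.352   0.1366] [ 501.5 -352.2] [18.7 12.2] 62.0
0.128 175 [245. 127.] [ 0.4247 -0.345   0.1364] [ 424.4 -345. ] [ 9.3 11.9] 62.5
0.128 173 [329. 127.] [ 0.488  -0.3778  0.1366] [ 488.2 -378.1] [ 9.3 12.4] 62.4
51.9083
```

View pics/w_hang.png

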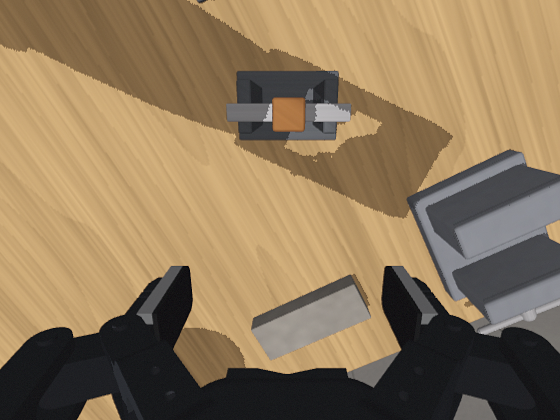

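The rod hangs level on both cheeks (bar top 0.149, grip at (288,114)), about 4 mm off centre and inside the 16 mm tolerance. Now I'll push the post with shut fingers to the end stop.

Run:
```python
from h import *
u=np.array([.108,.994]); post=np.array([.485,-.1667]); g=post-.036*u
gripper_to(0.0,f_grip=40); movep([*g,.26],down(-6.2)); print("down",move_l([*g,.075],feed=.15,max_force=10),observe()['time_s'])
hit=move_l([*(g+.150*u),.075],feed=.08,max_force=22); o=observe(); print("stop hit",hit,"travel",((o['eef_pos'][:2]-g)@u).round(4),o['ft_force'].round(1),o['time_s'])
hold(.25)
b=observe()['eef_pos'][:2]-.02*u; move_l([*b,.075],feed=.1); move_l([*b,.27],feed=.2)
for n in("scene","side"):
    im,d=get_image(n); cv2.imwrite(f"pics/{n}9.png",im[:,:,::-1]); W=cloud(d,get_calibration(n)); np.save(f"pics/{n}9_d.npy",d)
    m=(W[...,2]>.118)&(W[...,2]<.13)&(np.hypot(*np.moveaxis(W[...,:2]-[.4973,-.0545],-1,0))<.035); print(n,"post",m.sum(),rect(W[m]) if m.sum()>8 else 0)
a=cv2.imread("pics/scene9.png")[120:370,100:400]; b=cv2.imread("pics/side9.png")[80:330,160:400]
cv2.imwrite("pics/c9.png",cv2.resize(np.hstack([a,b]),None,fx=1.45,fy=1.45)); print(observe()['time_s'])
```

```text
down False 54.9417
stop hit True travel 0.1284 [ 0.8 -5.4  0.4] 56.4
scene post 45 (array([499.6, -56.2]), array([13.1, 17. ]), 29.8)
side post 36 (array([499.2, -56.4]), array([13. , 19.3]), 23.9)
58.225
```

View pics/c9.png

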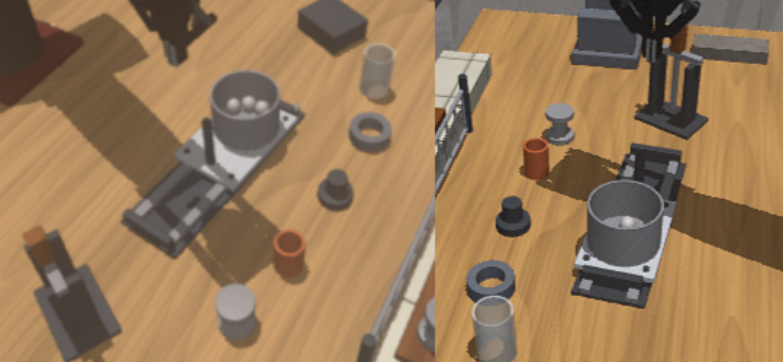

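Run:
```python
from h import *
u=np.array([.108,.994])
for n in("scene","side"):
    r=[]
    for f,g in((0,np.array([.495,-.08])),(9,np.array([.508,.039]))):
        W=cloud(np.load(f"pics/{n}{f}_d.npy"),get_calibration(n)); dd=np.hypot(*np.moveaxis(W[...,:2]-g,-1,0))
        m=(W[...,2]>.098)&(W[...,2]<.11)&(dd<.07)&(dd>.042)
        cc,rr=cv2.minEnclosingCircle((W[m][:,:2]*1000).astype(np.float32)); r.append(np.array(cc)); 
        m=((W[...,2]>.053)&(W[...,2]<.066)&(dd<.048)); k,_,S,C=cv2.connectedComponentsWithStats(m.astype(np.uint8))
        P=W[(W[...,2]>.018)&(W[...,2]<.036)&(np.abs((W[...,:2]-g)@[u[1],-u[0]])<.03)&(((W[...,:2]-g)@u)>.05)&(((W[...,:2]-g)@u)<.25)]
    print(n,r,"travel",((r[1]-r[0])@u).round(1))
    y=(P[:,:2]-r[1]/1000)@u; print(np.histogram(y,bins=np.arange(.05,.10,.004)), )
    near=(np.hypot(W[...,0]-.463,W[...,1]+.351)<.09)&(W[...,2]>.143)&(W[...,2]<.152); print(" bar",rect(W[near]))
o=observe(); print(o['eef_pos'],o['ft_force'].round(1))
```

```text
scene [array([496.21820068, -81.83260345]), array([507.96612549,  36.51350403])] travel 118.9
(array([0, 1, 0, 1, 3, 6, 5, 5, 1, 0, 0, 0]), array([0.05 , 0.054, 0.058, 0.062, 0.066, 0.07 , 0.074, 0.078, 0.082,
       0.086, 0.09 , 0.094, 0.098]))
 bar (array([ 490.6, -367. ]), array([20.6, 43. ]), 60.7)
side [array([495.91970825, -78.73429108]), array([508.91455078,  38.59102631])] travel 118.0
(array([ 44,  51,  35,  20,  18,  45,  33, 146,  23,   1,   0,   0]), array([0.05 , 0.054, 0.058, 0.062, 0.066, 0.07 , 0.074, 0.078, 0.082,
       0.086, 0.09 , 0.094, 0.098]))
 bar (array([ 457.1, -345.7]), array([20.5, 84.9]), 62.3)
[ 0.49246738 -0.09437028  0.26821968] [ 0.3  0.5 -0.5]
```

```bash
python3 -c "
from plant import *
job_done(); print(observe()['time_s'])"
```

```text
the job is handed in; nothing more can be done
the job is handed in; nothing more can be done
```

I stirred the beads, hung the rod back on its stand, pushed the carriage to its end stop and handed the job in at about 58 s on the robot's clock. Whether the stirring step counted rests partly on inference, because the beads look identical.

**Stirring:**
- **First two stirs:** the rod slipped past some beads and dragged the carriage up to about 11 mm, over the 10 mm limit. I pushed the carriage back to about 0 mm with the rod against the post.
- **Third stir:** the carriage stayed within about 0.5 mm of its start. Tracing the order the rod met the beads, I believe every bead was at least 17 mm from its own start by the end of this stir, against 12 mm judged. The pictures alone cannot prove this, as some beads lay near where another had started.
- **Shortfall:** one bead had moved only about 17 mm, short of the full bead width of 24 mm. A last nudge failed to move it and pushed the carriage to about 6.5 mm.

**Last checks:**
- **Rod:** it hangs level on both cheeks, about 4 mm from where it was and in line with the stand.
- **Carriage:** the push ended on the end stop's force limit. The pot rim shows 118–119 mm of travel in the two views. The post shows 120 mm in one and about 117 mm in the other.
- **Beads:** all six were in the pot in the last top view, before the carriage push. The final views show only some of them, with none outside.
- **Bystanders:** they look undisturbed in the final views, and the gripper is clear of everything.

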